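# Unlock and take off the drive housing cover of a bottle filler

### The arm

A 7-joint arm with a two-finger parallel gripper is mounted at the origin on the work surface. World frame = base frame: x ahead of the robot, y to its left, z up, the work surface at z = 0. Lengths are in m, angles in degrees, forces in N, time in s.
With the tool pointing down it reaches from about 0.425 to 0.95 m from the base axis. Payload 4.7 kg.
Tool frame: the origin (TCP) lies on the centre line of the jaws, within the pads' length; the fingertips stand 8 mm ahead of it and the grasp point (between the pads) lies 11 mm behind it; y points along the fingers, x is the direction in which the jaws open and shut, and the axes are right-handed (so a half turn about y gives the same grasp; the last joint's range is limited). The gripper opens to 85 mm and grips with 20 to 120 N. Pads are 22 mm wide; open, the fingers measure 114 mm over their backs; the gripper's body (76 mm by 85 mm) begins 54 mm behind the grasp point. The pads swing forward as they close: fully open they stand 13 mm farther back than shut.
Start: joints at [-70.353, 26.849, -2.785, 87.806, 1.381, 65.374, -4.715], TCP at [0.245, 0.629, 0.239] pointing down, gripper open.
Joint ranges: [-148.3, 148.3], [-19.14, 114.17], [-79.39, 73.82], [5.75, 140.21], [-59.74, 239.74], [12.07, 113.84], [-152.46, 152.46]. Speed limits (degrees/s): [147.25, 147.25, 180, 180, 180, 180, 180].

### API

Orientations are given as [roll, pitch, yaw] about the fixed x, y, z axes, in that order (R = Rz(yaw) Ry(pitch) Rx(roll)).
In Python, from workcell import manip, cams gives the robot as it stands. The module is installed in compiled form; this text tells all that it offers.
- The arm moves only by the tool servo_tool, never from a script. Its arguments are lists of equal length, an entry for each row: "translation": the shift along the world's x, y, z in m, a list of three; "rotation": the turn, a rotation vector about the world's x, y, z in rad, a list of three; "claw": the opening, from -1 (shut) to 1 (fully open), so that 0 is half open. In form: {"translation": [[dx, dy, dz], ...], "rotation": [[wx, wy, wz], ...], "claw": [claw, ...]}. A call has 1 to 5 rows; each row is the pose to reach, as a shift and turn from the pose commanded when the call began; what a row does not reach only later rows make up. A row lasts 1/8 s, in which the tool goes at most 62.5 mm and 10.7 degrees, less where a joint would pass 70% of its speed; a pose out of reach is approached as far as the arm can. A call with a gripper value outside its range is refused whole. The fingers move at their own pace and stop on an object; "force" is the grip in N (left out, the last holds). Time passes only in rows, so rows that repeat a pose let the fingers close. It gives the time, the measured TCP pose, the force and the opening at its end, in the units of the state.
- manip.read_state(): the state, without advancing time (a new reading comes with each control period).
- cams.snapshot(name): name is "scene" or "top" or "wrist"; returns a dict with "img" (400x640x3 uint8, blue, green, red), "vfov" (degrees; the focal length in pixels is half the picture's height over the tangent of half this angle, whatever the lens; pixels are square), "cx", "cy" (the principal point, pixels), "rvec" (rotation vector, rad) and "tvec" (3), from world to camera coordinates, as OpenCV has them. Camera axes: x right, y down, z forward; pixel columns grow to the right and rows downward; lengths in m; the calibration is good to about 2 mm. A picture is of the moment at which its call begins. There is no depth.
- manip.close_job(): hands the job in, once; it reports no verdict.
The state is a dict: "clock": time; "q": joint angles; "qd": joint speeds; "tau": joint torques, N m; "tool_pos": TCP position; "eef_rot": TCP orientation; "force": force on the tool from outside, world axes, zero at the start; "torque": the same for the moment, N m; "grip_width": finger opening in m.
Only numpy, scipy, OpenCV 4.12 (cv2) and the standard library are available. Lean on these libraries where they do the work, as an engineer would, in place of code of your own. Each camera call takes 0.05 s, during which the arm holds its last target.

### The job

Open the drive housing for service: push its white keyhole cover along, towards the motor, until the wide openings stand over the two pin heads, then lift the cover straight off the pins. Lay it flat, red handle up, on the floor of the empty blue tray, lowering it right down before you let go. Leave the bottle, the jar and the screwdriver where they are.

Things in the scene. Friction and masses are not known exactly. Their poses are not given: they have to be found in the camera images.
- housing: Fixed grey housing, open-topped box 210 (x) x 130 (y) x 60 mm high, rim at 60 mm; feet reach y = +-87 mm. Origin: centre of its underside; z up, +x towards its black motor. Two brass headed pins stand at (x, y) = (-65, +42) and (+65, -42) mm: neck 7 mm thick from the rim to 67.5 mm, head 16 mm wide up to 72 mm. Place and yaw (to 0.35 rad either way) vary.
- motor_face (a point): Top middle of the near face of the housing's black motor block (80 mm wide, 88 mm high with ribs, 60 mm deep beyond this face). 135 mm along the housing's x from its origin, 85 mm up. The cover's +x edge meets this face as a stop when the cover's origin is 25 mm along the housing's x, which is a right place for lifting.
- cover: Loose white plate 220 (x) x 140 (y) x 5 mm, 0.4 kg, on the housing's rim. Origin: centre of its underside, axes as the housing's. It starts 0 to 6 mm along the housing's x, pins in the slots, locked; at about 24 mm (20 to 28) it can be lifted. Keyholes: openings 24 x 24 mm centred at (-89, +42) and (+41, -42) mm, each with a slot 10 mm wide towards +x, to x = -60 and +70 mm.
- handle (a point): Centre of the top of the cover's red handle: a solid upright bar 60 mm long (cover's x), 16 mm thick (y), 32 mm high, on the middle of the plate; this point is 37 mm above the plate's underside. Its end (x = -30 mm) can be pushed, a few newtons slide the cover; it can be gripped across its thickness from above.
- empty_tray: The empty blue tray, fixed: outside 280 (x) x 210 (y) x 35 mm high (rim lip to 292 x 220), walls and floor 5 mm, so inside 270 x 200 mm, floor 5 mm above its origin. Origin: centre of its underside; z up; x along its length. It stands left or right of the housing; the like tray on the other side is full.
- full_tray: A like blue tray full of small cobalt blue bottles with black caps, 78 mm high, fixed on the bench. Origin: centre of its underside. Not to be used.
- bottle: Loose cobalt blue bottle with a black cap, 30 mm in diameter, 73 mm high, standing beyond the trays. Origin: centre of its underside. Leave alone.
- jar: Loose amber jar with a white cap, 60 mm in diameter, 60 mm high, standing beyond the trays. Origin: centre of its underside. Leave alone.
- screwdriver: Loose screwdriver with a yellow handle lying across, between the robot's base and the housing. Origin: on the bench under its middle. Leave alone.

How it is judged (in metres and radians):
On the way, in this order (a step that is already met when the one before it is completed fails the run):
1. the cover, still lying on the housing, is slid until its wide openings stand over the pin heads (x of cover in the frame of housing above 0.0195 m and z of cover in the frame of housing below 0.066 m and angle between the x axis of cover and the x axis of housing, either way round below 0.1 rad), for 0.1 s.
2. the cover is lifted clear above the pins (z of cover in the frame of housing above 0.08 m), for 0.1 s.
3. the cover is lowered to the floor of the empty tray while the fingers still hold it (z of cover in the frame of empty_tray below 0.02 m and contact force between the fingers and cover above 0.5 N and x of cover in the frame of empty_tray between -0.06 and 0.06 m and y of cover in the frame of empty_tray between -0.06 and 0.06 m), for 0.05 s.
At the end, for the whole second after the job is handed in: The cover lies flat (within 0.06 rad), handle up, on the floor of the empty blue tray (its underside within 4 mm of the floor, its centre within 60 mm of the tray's centre along each side), at rest and released; bottle, jar and screwdriver within 40 mm of where they stood, bottle and jar upright (z of cover in the frame of empty_tray between 0.002 and 0.009 m and angle between cover's own z axis and vertical below 0.06 rad and linear speed of cover below 0.02 m/s and x of cover in the frame of empty_tray between -0.06 and 0.06 m and y of cover in the frame of empty_tray between -0.06 and 0.06 m); the robot touches nothing.
It fails at once if the bottle is moved by more than 40 mm or tipped (distance of bottle from where it was at the start of the episode above 0.04 m or angle between bottle's own z axis and vertical above 0.5 rad).
It fails at once if the jar is moved by more than 40 mm or tipped (distance of jar from where it was at the start of the episode above 0.04 m or angle between jar's own z axis and vertical above 0.5 rad).
It fails at once if the screwdriver is moved by more than 40 mm (distance of screwdriver from where it was at the start of the episode above 0.04 m).
It also fails if it takes over 56 s, if anything falls off the work surface, if the arm or the gripper's body presses on something with over 40 N, if the wrist force passes 120 N, or if a joint passes its speed limit or range.

## Working session

There is one attempt and no reset: what is moved stays moved. The work goes in short steps, Python scripts to look and compute and a tool call to move; the robot and the scene stay as the last step left them, time stands still between calls to the robot, and variables do not carry over. Pictures are saved under pics/ and viewed, and the job is handed in when it is done.

Besides the shell and the picture viewer there is one more tool, called after "Request:" as a command line: name --argument value ..., lists and objects as JSON in quotes. servo_tool: Moves the arm, as the interface text tells. Its arguments: {"type":"object","properties":{"translation":{"type":"array","items":{"type":"array","items":{"type":"number"}}},"rotation":{"type":"array","items":{"type":"array","items":{"type":"number"}}},"claw":{"type":"array","items":{"type":"number"}},"force":{"type":"number"}},"required":["translation","rotation","claw"]}

```bash
mkdir -p pics; python3 - <<'E'
from workcell import manip,cams
import cv2,pickle
d={}
for n in("scene","top","wrist"):
    s=cams.snapshot(n);d[n]=s;cv2.imwrite(f"pics/{n}0.png",s["img"])
    print(n,s["vfov"],s["cx"],s["cy"],s["rvec"],s["tvec"])
pickle.dump(d,open("s0.pkl","wb"))
print(manip.read_state())
E
```

```text
scene 47.86720429555218 322.17683657344145 200.55744832272208 [ 0.96499817  2.35441057 -1.13084754] [ 0.41187991 -0.1997381   1.58955204]
top 57.705793063543275 315.2215373017564 198.12432392380003 [ 2.19799167 -2.180532    0.07856892] [-0.01098393  0.60451527  0.86905433]
wrist 64.61459049029595 322.96873050997823 200.18245229362518 [-2.37311284 -1.62154522 -0.25233018] [-0.67415604 -0.03858361  0.37908133]
{'clock': 0.15, 'q': array([-70.35377465,  26.88786566,  -2.78570276,  87.85789894,
         1.38181153,  65.37347351,  -4.71717201]), 'qd': array([-0.02042952, -0.10344103,  0.04257236, -0.27235407,  0.01610599,
        0.04252445, -0.08993889]), 'tau': array([ 2.42480655e-04, -5.10765767e+01, -4.67996439e-02, -2.37976277e+01,
        1.07653977e-02,  5.40502879e-03,  1.33741099e-05]), 'tool_pos': array([0.24503568, 0.62849741, 0.23848949]), 'eef_rot': array([-9.00028658e+01,  8.56045278e-02,  6.86993252e+01]), 'force': array([-0.01570788,  0.1465255 ,  0.34261564]), 'torque': array([-0.03451419, -0.04321402, -0.01734425]), 'grip_width': 0.08531051866357603}
```

View pics/scene0.png

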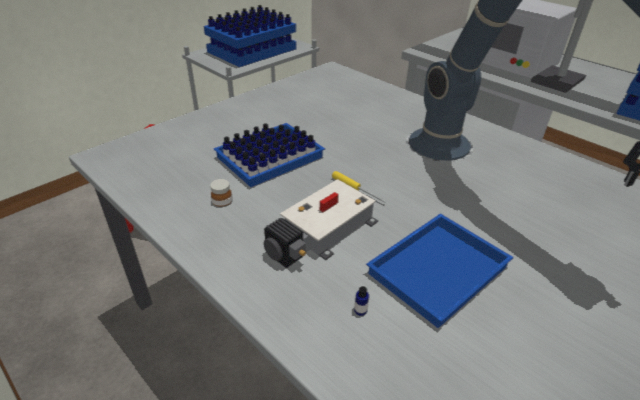

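View pics/top0.png

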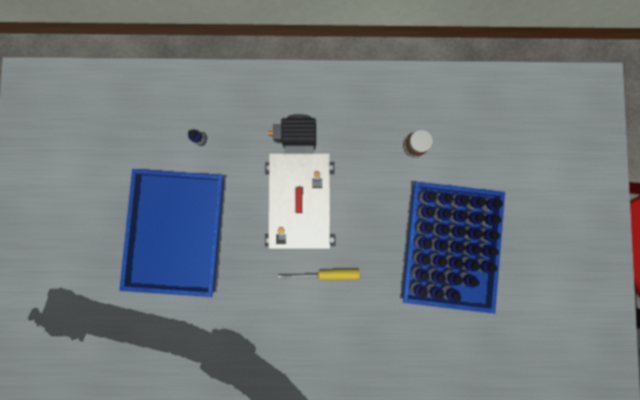

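View pics/wrist0.png

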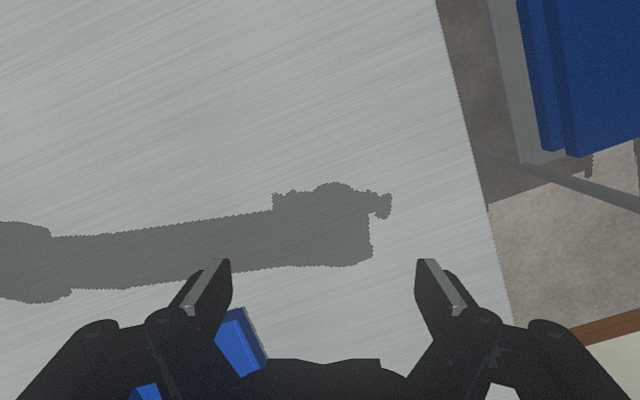

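The scene and top pictures show the housing at about (300,200) in the top view, with the motor on the far side at (298,132). The empty tray is at left (172,232) and the full tray at right (455,247). The bottle is at (197,137), the jar at (419,142) and the screwdriver at (320,274). The red handle is at (299,200).

```bash
cat > h.py <<'E'
import numpy as np,cv2
from scipy.spatial.transform import Rotation as R
def ray(s,px,z):
    f=200/np.tan(np.radians(s["vfov"]/2))
    M=R.from_rotvec(np.ravel(s["rvec"])).as_matrix();t=np.ravel(s["tvec"])
    px=np.atleast_2d(px).astype(float)
    d=np.c_[(px[:,0]-s["cx"])/f,(px[:,1]-s["cy"])/f,np.ones(len(px))]@M
    c=-M.T@t
    return c+d*((z-c[2])/d[:,2])[:,None]
def proj(s,P):
    f=200/np.tan(np.radians(s["vfov"]/2))
    M=R.from_rotvec(np.ravel(s["rvec"])).as_matrix();t=np.ravel(s["tvec"])
    q=np.atleast_2d(P)@M.T+t
    return np.c_[q[:,0]/q[:,2]*f+s["cx"],q[:,1]/q[:,2]*f+s["cy"]]
def big(m,k=1):
    c,_=cv2.findContours(m.astype(np.uint8),cv2.RETR_EXTERNAL,cv2.CHAIN_APPROX_NONE)
    return sorted(c,key=cv2.contourArea)[::-1][:k]
def rect(s,c,z):
    p=ray(s,c.reshape(-1,2),z)[:,:2]
    r=cv2.minAreaRect((p*1000).astype(np.float32));return r,cv2.boxPoints(r)
def masks(s):
    hsv=cv2.cvtColor(s["img"],cv2.COLOR_BGR2HSV);h,S,v=[hsv[...,i] for i in range(3)]
    return dict(red=((h<8)|(h>172))&(S>150)&(v>60),white=(S<40)&(v>195),blue=(h>100)&(h<125)&(S>150)&(v>60),brass=(h>8)&(h<25)&(S>100))
E
python3 - <<'E'
import pickle
from h import *
d=pickle.load(open("s0.pkl","rb"))
s=d["top"]
m=masks(s)
for n,z,k in(("red",.097,2),("white",.065,2),("blue",.035,2)):
    for c in big(m[n],k):
        r,b=rect(s,c,z);print(n,cv2.contourArea(c),cv2.boundingRect(c),r);print(b.round(0).tolist())
print(s["img"][180:190,300:345:4].tolist()[0])
for p in cv2.connectedComponentsWithStats(m["brass"].astype(np.uint8))[2:]: print(p.round(1).tolist())
cv2.imwrite("pics/topz.png",cv2.resize(s["img"][100:300,220:380],None,fx=4,fy=3*4/3,interpolation=cv2.INTER_CUBIC)[:600*2:1][:800][::1])
cv2.imwrite("pics/topz.png",cv2.resize(s["img"][105:255,230:370],None,fx=4,fy=4,interpolation=cv2.INTER_CUBIC))
E
```

```text
red 554.0 (631, 196, 9, 100) ((500.9513244628906, -719.2095336914062), (18.015634536743164, 219.59237670898438), 87.00004577636719)
[[391.0, -722.0], [610.0, -734.0], [611.0, -716.0], [392.0, -704.0]]
red 69.0 (297, 188, 4, 24) ((596.0804443359375, 31.554325103759766), (51.58568572998047, 6.725754261016846), 0.6094970107078552)
[[570.0, 35.0], [570.0, 28.0], [622.0, 28.0], [622.0, 35.0]]
white 5439.0 (268, 154, 62, 95) ((595.6251220703125, 32.31975555419922), (219.20596313476562, 140.79275512695312), 0.30159661173820496)
[[486.0, 102.0], [486.0, -39.0], [706.0, -37.0], [705.0, 103.0]]
blue 10932.0 (120, 170, 103, 126) ((520.2785034179688, 335.7752685546875), (220.14898681640625, 288.5308837890625), 86.48770141601562)
[[370.0, 235.0], [658.0, 217.0], [671.0, 437.0], [383.0, 454.0]]
blue 10859.0 (403, 182, 101, 131) ((490.9508972167969, -337.74755859375), (219.7183380126953, 287.5437316894531), 83.7256088256836)
[[336.0, -431.0], [622.0, -463.0], [646.0, -244.0], [360.0, -213.0]]
[[215, 222, 222], [215, 222, 223], [212, 219, 220], [154, 156, 154], [112, 109, 105], [124, 121, 116], [215, 223, 224], [202, 208, 207], [148, 148, 141], [147, 147, 140], [146, 147, 139], [148, 147, 141]]
[[0, 0, 640, 400, 249984], [0, 23, 640, 16, 5910], [268, 131, 5, 4, 16], [406, 139, 14, 16, 48], [315, 172, 4, 5, 19], [278, 228, 6, 5, 23]]
[[319.4, 203.5], [324.0, 30.3], [270.0, 132.5], [410.8, 149.0], [316.6, 173.9], [280.4, 230.0]]
```

View pics/topz.png

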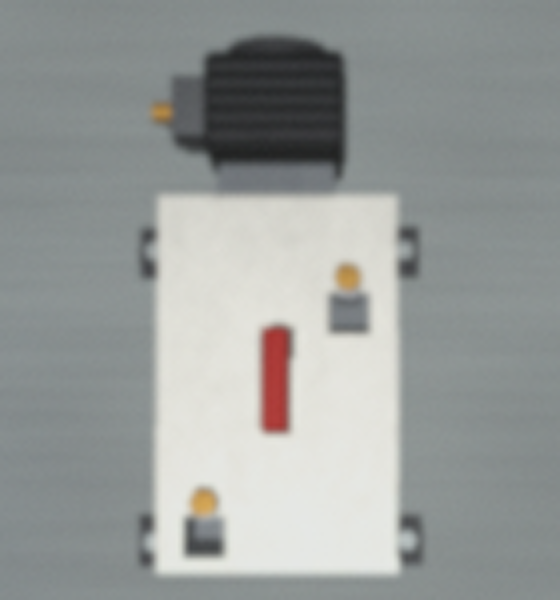

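```bash
python3 - <<'E'
import pickle
from h import *
d=pickle.load(open("s0.pkl","rb"))
s=d["top"]
p=ray(s,[[280.4,230.0],[316.6,173.9]],.072)[:,:2]*1000
print(p,p.mean(0)); v=p[1]-p[0]
print(np.hypot(*v),np.degrees(np.arctan2(v[1],v[0])-np.arctan2(-84,130)))
s=d["scene"];m=masks(s)
for c in big(m["red"],3):
    r=cv2.boundingRect(c)
    M=cv2.moments(c);print(r,M["m00"], M["m10"]/max(M["m00"],1),M["m01"]/max(M["m00"],1))
T=np.radians(.4);P=lambda x,y,z:[.5956+x*np.cos(T)-y*np.sin(T),.0323+x*np.sin(T)+y*np.cos(T),z]
print("pred handle ctr",proj(s,[P(0,0,.081)]),"corners",proj(s,[P(x,y,.065) for x in(-.11,.11) for y in(-.07,.07)]))
cv2.imwrite("pics/scz.png",cv2.resize(s["img"][160:270,240:400],None,fx=5,fy=5,interpolation=cv2.INTER_CUBIC))
from workcell import manip
st=manip.read_state();print(R.from_euler("xyz",st["eef_rot"],degrees=True).as_matrix().round(3))
E
```

```text
[[527.1953449   73.32556245]
 [657.40903665  -8.70369649]] [592.30219077  32.31093298]
153.89738412948202 0.6594417633224119
(320, 193, 18, 18) 158.5 328.38590956887487 201.69926393270242
(126, 220, 7, 12) 29.5 129.3050847457627 226.07909604519773
(511, 58, 5, 6) 15.0 512.9333333333333 60.63333333333333
pred handle ctr [[328.72337757 202.2840947 ]] corners [[337.4061889  179.25207875]
 [375.3394869  200.96391863]
 [279.70861217 213.33638808]
 [318.01845374 239.90674801]]
[[ 0.363 -0.    -0.932]
 [ 0.932 -0.001  0.363]
 [-0.001 -1.    -0.   ]]
```

View pics/scz.png

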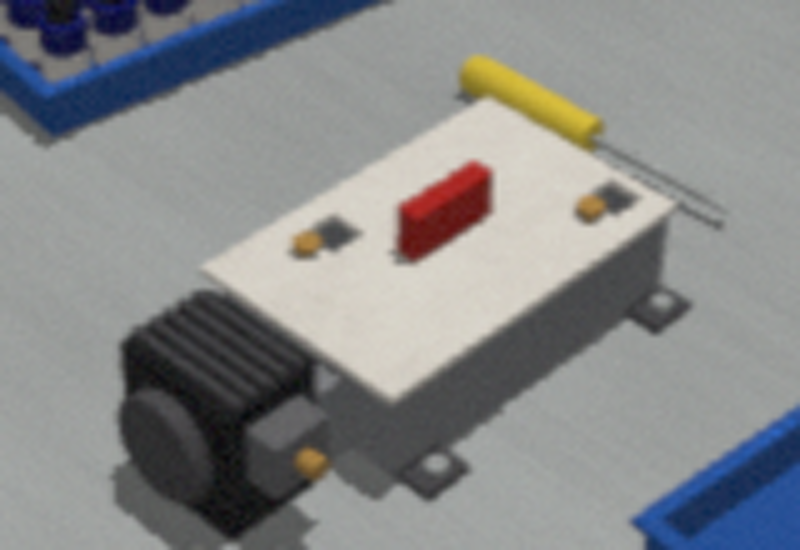

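Request:
servo_tool --translation '[[0.03,-0.05,0],[0.06,-0.1,0],[0.09,-0.15,0],[0.12,-0.2,0],[0.15,-0.25,0]]' --rotation '[[0,0,0.04],[0,0,0.08],[0,0,0.12],[0,0,0.16],[0,0,0.2]]' --claw '[1,1,1,1,1]' --force 50

```text
clock: 0.78
tool_pos: [0.3959, 0.377, 0.2392]
eef_rot: [-90.0, 0.0, 80.2]
force: [0.8, 0.1, 0.1]
grip_width: 0.0859
```

Request:
servo_tool --translation '[[0.03,-0.05,0],[0.06,-0.1,0],[0.09,-0.15,0],[0.12,-0.2,0],[0.15,-0.25,0]]' --rotation '[[0,0,0.04],[0,0,0.08],[0,0,0.12],[0,0,0.16],[0,0,0.18]]' --claw '[1,1,1,1,1]'

```text
clock: 1.4
tool_pos: [0.5458, 0.1272, 0.2393]
eef_rot: [-90.0, -0.0, 90.5]
force: [0.5, 0.7, -0.3]
grip_width: 0.0853
```

Request:
servo_tool --translation '[[0.03,-0.05,-0.02],[0.05,-0.096,-0.04],[0.051,-0.096,-0.06],[0.051,-0.096,-0.06],[0.051,-0.096,-0.06]]' --rotation '[[0,0,0],[0,0,0],[0,0,0],[0,0,0],[0,0,0]]' --claw '[1,1,1,1,1]'

```text
clock: 2.02
tool_pos: [0.5964, 0.034, 0.1799]
eef_rot: [-90.0, -0.0, 90.6]
force: [-0.3, 0.4, 0.4]
grip_width: 0.0857
```

```bash
python3 - <<'E'
from h import *
from workcell import manip,cams
s=cams.snapshot("wrist");cv2.imwrite("pics/w1.png",s["img"])
st=manip.read_state();print(st["clock"],st["tool_pos"],st["eef_rot"],st["q"].round(1),st["force"])
m=masks(s)["red"]
c=big(m)[0];r,b=rect(s,c,.097);print(cv2.boundingRect(c),r)
print(proj(s,[[.5956,.0323,.097],[.6256,.0323,.097],[.5656,.0323,.097]]))
t=ray(s,[[0,0]],.07)
E
```

```text
2.075 [0.5965501  0.03402845 0.18029881] [-9.00826883e+01 -3.88278439e-02  9.05701183e+01] [-14.3  22.9   9.1 103.   -4.4  54.4  87.3] [ 0.50855018 -0.02831614 -0.02483137]
(315, 163, 1, 1) ((560.1012573242188, 28.31874656677246), (0.0, 0.0), 0.0)
[[320.385131   211.24910818]
 [320.10800305 248.56875516]
 [320.68528919 170.82807572]]
```

View pics/w1.png

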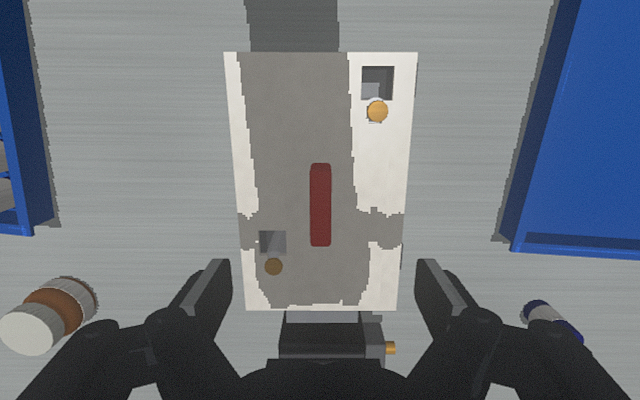

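The wrist view shows the handle at (320,205), centred between the jaws at 225 and 420. I'm lowering onto it.

Request:
servo_tool --translation '[[-0.001,-0.0015,-0.04],[-0.001,-0.0015,-0.08],[-0.001,-0.0015,-0.1],[-0.001,-0.0015,-0.1],[-0.001,-0.0015,-0.1]]' --rotation '[[0,0,0],[0,0,0],[0,0,0],[0,0,0],[0,0,0]]' --claw '[1,1,1,1,0]'

```text
clock: 2.7
tool_pos: [0.5963, 0.032, 0.0809]
eef_rot: [-90.2, -0.0, 90.5]
force: [0.6, -0.4, 0.0]
grip_width: 0.0698
```

Request:
servo_tool --translation '[[0,0,0],[0,0,0],[0,0,0],[0,0,0],[0,0,0]]' --rotation '[[0,0,0],[0,0,0],[0,0,0],[0,0,0],[0,0,0]]' --claw '[-0.3,-0.6,-1,-1,-1]'

```text
clock: 3.32
tool_pos: [0.5956, 0.0318, 0.08]
eef_rot: [-90.0, -0.0, 90.5]
force: [-1.0, 1.0, 5.2]
grip_width: 0.0152
```

Request:
servo_tool --translation '[[0,0,0],[0,0,0],[0,0,0],[0,0,0],[0,0,0]]' --rotation '[[0,0,0],[0,0,0],[0,0,0],[0,0,0],[0,0,0]]' --claw '[-1,-1,-1,-1,-1]'

```text
clock: 3.95
tool_pos: [0.5956, 0.0317, 0.0801]
eef_rot: [-90.1, -0.0, 90.5]
force: [-2.1, 0.8, 6.5]
grip_width: 0.0152
```

Request:
servo_tool --translation '[[0.003,0,0],[0.006,0,0],[0.009,0,0],[0.012,0,0],[0.015,0,0]]' --rotation '[[0,0,0],[0,0,0],[0,0,0],[0,0,0],[0,0,0]]' --claw '[-1,-1,-1,-1,-1]'

```text
clock: 4.58
tool_pos: [0.6068, 0.0314, 0.08]
eef_rot: [-89.6, -0.0, 90.5]
force: [-12.4, 0.7, 14.5]
grip_width: 0.0149
```

Request:
servo_tool --translation '[[0.003,0,0],[0.006,0,0],[0.006,0,0],[0.006,0,0],[0.006,0,0]]' --rotation '[[0,0,0],[0,0,0],[0,0,0],[0,0,0],[0,0,0]]' --claw '[-1,-1,-1,-1,-1]'

```text
clock: 5.2
tool_pos: [0.6135, 0.0313, 0.0801]
eef_rot: [-89.7, -0.0, 90.5]
force: [-9.5, 0.1, 12.4]
grip_width: 0.0152
```

```bash
python3 - <<'E'
from h import *
from workcell import manip,cams
for n in("top","scene"):
    s=cams.snapshot(n)
    i=s["img"][105:255,230:370] if n=="top" else s["img"][160:270,240:400]
    cv2.imwrite(f"pics/{n}2.png",cv2.resize(i,None,fx=5,fy=5 if n!="top" else 4,interpolation=cv2.INTER_CUBIC) if n!="top" else cv2.resize(i,None,fx=4,fy=4,interpolation=cv2.INTER_CUBIC))
st=manip.read_state();print(st["clock"],st["tool_pos"],st["force"],st["torque"],st["grip_width"])
E
```

```text
5.3 [0.61353095 0.03130321 0.08002478] [-10.32513242   0.41913294  12.95338482] [0.12785208 1.61038714 0.01554289] 0.01533484120455864
```

View pics/top2.png

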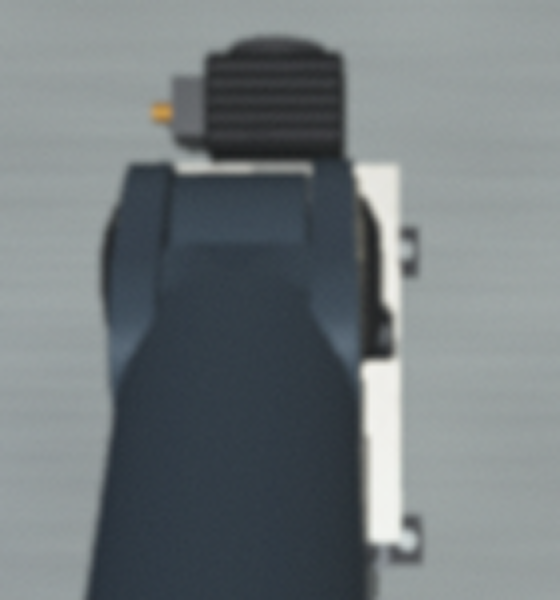

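View pics/scene2.png

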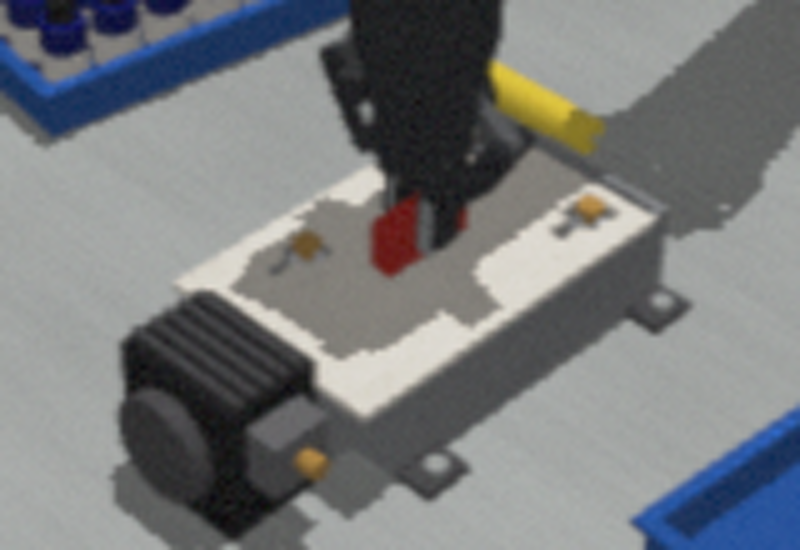

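The scene view shows the heads over the edge of the openings (590,205 and 307,242 in the crop). The tool reached 17.9 mm of the 21 mm commanded, so I'll slide a few mm further.

Request:
servo_tool --translation '[[0.002,0,0.0005],[0.003,0.0005,0.001],[0.004,0.0005,0.001],[0.004,0.0005,0.001],[0.004,0.0005,0.001]]' --rotation '[[0,0,0],[0,0,0],[0,0,0],[0,0,0],[0,0,0]]' --claw '[-1,-1,-1,-1,-1]'

```text
clock: 5.92
tool_pos: [0.6163, 0.0313, 0.0801]
eef_rot: [-89.5, 0.0, 90.5]
force: [-11.4, -1.2, 9.0]
grip_width: 0.015
```

```bash
python3 - <<'E'
from h import *
from workcell import manip,cams
s=cams.snapshot("scene")
cv2.imwrite("pics/scene3.png",cv2.resize(s["img"][160:270,240:400],None,fx=5,fy=5,interpolation=cv2.INTER_CUBIC))
st=manip.read_state();print(st["clock"],st["tool_pos"],st["force"],st["torque"],st["grip_width"])
for x in(20,24):
  o=np.array([.5923,.0323,.065]);o[0]+=x/1000
  print(((proj(s,[o+[a,b,0] for a,b in((-.11,.07),(.11,.07),(.11,-.07))])-[240,160])*5).round(0).tolist())
E
```

```text
5.975 [0.61633122 0.03130323 0.08004719] [-10.41408952  -1.01345426   8.56339884] [-0.0516963   1.62453284  0.02939428] 0.015340838103619267
[[657.0, 219.0], [364.0, 416.0], [174.0, 280.0]]
[[653.0, 222.0], [358.0, 420.0], [168.0, 283.0]]
```

View pics/scene3.png

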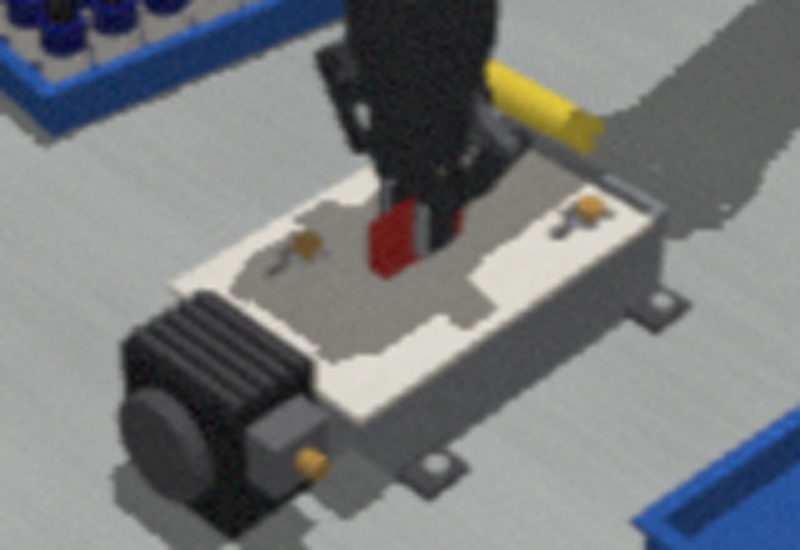

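The corner at (360,421) matches 24 mm. I'll take off the spring-back in x while lifting straight up.

Request:
servo_tool --translation '[[-0.0035,0,0],[-0.0035,0,0.002],[-0.0035,0,0.004],[-0.0035,0,0.006],[-0.0035,0,0.008]]' --rotation '[[0,0,0],[0,0,0],[0,0,0],[0,0,0],[0,0,0]]' --claw '[-1,-1,-1,-1,-1]'

```text
clock: 6.6
tool_pos: [0.6164, 0.0319, 0.0881]
eef_rot: [-89.9, 0.0, 90.5]
force: [-0.9, -0.4, -5.6]
grip_width: 0.0155
```

Request:
servo_tool --translation '[[0,0,0.004],[0,0,0.01],[0,0,0.02],[0,0,0.04],[0,0,0.06]]' --rotation '[[0,0,0],[0,0,0],[0,0,0],[0,0,0],[0,0,0]]' --claw '[-1,-1,-1,-1,-1]'

```text
clock: 7.22
tool_pos: [0.617, 0.0319, 0.1496]
eef_rot: [-90.1, -0.0, 90.5]
force: [0.6, 0.5, -5.2]
grip_width: 0.0149
```

Request:
servo_tool --translation '[[0,0,0.02],[0,0,0.04],[0,0,0.04],[0,0,0.04],[0,0,0.04]]' --rotation '[[0,0,0],[0,0,0],[0,0,0],[0,0,0],[0,0,0]]' --claw '[-1,-1,-1,-1,-1]'

```text
clock: 7.85
tool_pos: [0.616, 0.0319, 0.1872]
eef_rot: [-89.9, 0.0, 90.5]
force: [-0.1, 0.6, -4.5]
grip_width: 0.0151
```

```bash
python3 - <<'E'
from h import *
from workcell import manip,cams
s=cams.snapshot("scene")
cv2.imwrite("pics/scene4.png",cv2.resize(s["img"][100:340,180:520],None,fx=2.3,fy=2.3,interpolation=cv2.INTER_CUBIC))
st=manip.read_state();print(st["clock"],st["tool_pos"],st["eef_rot"],st["force"],st["torque"],st["grip_width"])
E
```

```text
7.9 [0.61609161 0.031894   0.1872959 ] [-8.98905605e+01  9.91927294e-03  9.04732169e+01] [-0.63634146 -0.09315925 -4.61521392] [-0.03001622 -0.00145068 -0.00469563] 0.015105244609531375
```

View pics/scene4.png

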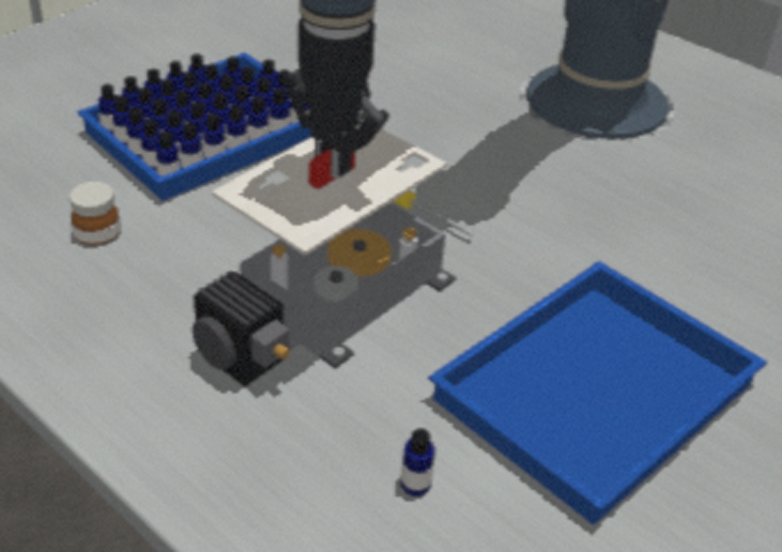

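The cover hangs level in the jaws, clear of the pins. The tray's centre is at (0.520, 0.336) with yaw -3.5°, so I'll carry it over.

Request:
servo_tool --translation '[[-0.01,0.03,0],[-0.022,0.07,0],[-0.035,0.11,0],[-0.048,0.15,0],[-0.06,0.19,0]]' --rotation '[[0,0,-0.01],[0,0,-0.02],[0,0,-0.04],[0,0,-0.06],[0,0,-0.07]]' --claw '[-1,-1,-1,-1,-1]'

```text
clock: 8.52
tool_pos: [0.5559, 0.2231, 0.1877]
eef_rot: [-90.0, 0.0, 86.4]
force: [0.3, 0.5, -4.9]
grip_width: 0.0148
```

Request:
servo_tool --translation '[[-0.013,0.04,0],[-0.026,0.08,0],[-0.036,0.114,0],[-0.036,0.114,0],[-0.036,0.114,0]]' --rotation '[[0,0,0],[0,0,0],[0,0,0],[0,0,0],[0,0,0]]' --claw '[-1,-1,-1,-1,-1]'

```text
clock: 9.15
tool_pos: [0.5207, 0.3352, 0.1877]
eef_rot: [-90.0, 0.1, 86.5]
force: [0.6, -0.9, -4.7]
grip_width: 0.0151
```

Request:
servo_tool --translation '[[0,0,-0.025],[0,0,-0.05],[0,0,-0.075],[0,0,-0.1],[0,0,-0.1]]' --rotation '[[0,0,0],[0,0,0],[0,0,0],[0,0,0],[0,0,0]]' --claw '[-1,-1,-1,-1,-1]'

```text
clock: 9.78
tool_pos: [0.5199, 0.3333, 0.0862]
eef_rot: [-89.8, 0.2, 86.3]
force: [0.3, -0.4, -5.0]
grip_width: 0.0155
```

```bash
python3 - <<'E'
from h import *
from workcell import manip,cams
s=cams.snapshot("scene")
cv2.imwrite("pics/scene5.png",cv2.resize(s["img"][180:340,330:530],None,fx=3.7,fy=3.7,interpolation=cv2.INTER_CUBIC))
st=manip.read_state();print(st["clock"],st["tool_pos"],st["eef_rot"],st["force"],st["torque"],st["grip_width"])
E
```

```text
9.825 [0.52101666 0.3342422  0.08778394] [-89.93835883   0.0987471   86.33984849] [ 0.32994258 -0.22509322 -5.51830596] [ 0.05796317 -0.04264933 -0.02135921] 0.015304740549421724
```

View pics/scene5.png

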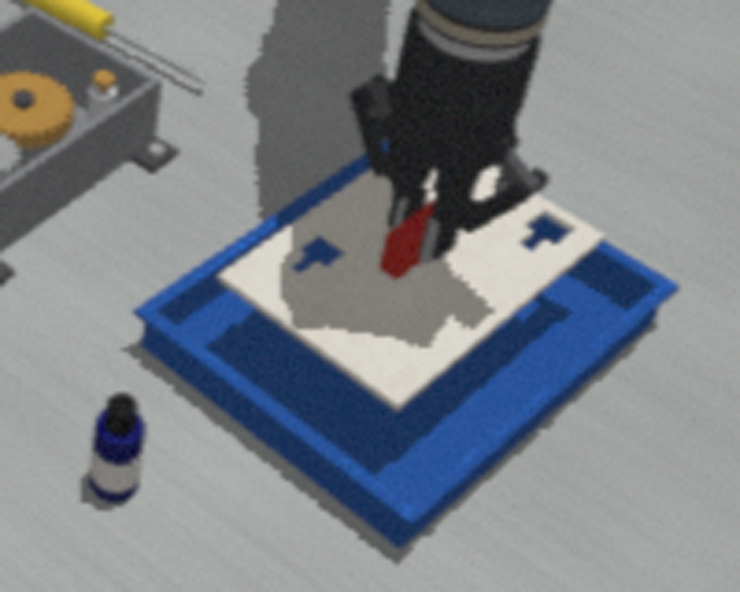

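The cover is level above the tray, inside the rim on all sides. The floor should be met at TCP z of about 0.025.

Request:
servo_tool --translation '[[0,0,-0.015],[0,0,-0.03],[0,0,-0.045],[0,0,-0.053],[0,0,-0.056]]' --rotation '[[0,0,0],[0,0,0],[0,0,0],[0,0,0],[0,0,0]]' --claw '[-1,-1,-1,-1,-1]'

```text
clock: 10.45
tool_pos: [0.5204, 0.3357, 0.0315]
eef_rot: [-90.0, 0.0, 86.5]
force: [-0.2, 0.1, -4.9]
grip_width: 0.0148
```

Request:
servo_tool --translation '[[0,0,-0.002],[0,0,-0.004],[0,0,-0.006],[0,0,-0.007],[0,0,-0.007]]' --rotation '[[0,0,0],[0,0,0],[0,0,0],[0,0,0],[0,0,0]]' --claw '[-1,-1,-1,-1,-1]'

```text
clock: 11.08
tool_pos: [0.5207, 0.3359, 0.0253]
eef_rot: [-90.0, -0.0, 86.5]
force: [-0.4, 0.0, -5.7]
grip_width: 0.0151
```

Request:
servo_tool --translation '[[0,0,-0.001],[0,0,-0.002],[0,0,-0.002],[0,0,-0.002],[0,0,-0.002]]' --rotation '[[0,0,0],[0,0,0],[0,0,0],[0,0,0],[0,0,0]]' --claw '[-1,-1,-1,-1,-1]'

```text
clock: 11.7
tool_pos: [0.5208, 0.336, 0.0251]
eef_rot: [-90.0, -0.0, 86.5]
force: [-3.8, -2.4, 7.2]
grip_width: 0.0154
```

The force went from -5.7 to +7.2 N, so the cover is on the floor. I'll open the jaws and retreat upwards.

Request:
servo_tool --translation '[[0,0,0.001],[0,0,0.001],[0,0,0.001],[0,0,0.001],[0,0,0.001]]' --rotation '[[0,0,0],[0,0,0],[0,0,0],[0,0,0],[0,0,0]]' --claw '[-0.6,-0.3,0,0.2,0.2]'

```text
clock: 12.32
tool_pos: [0.5207, 0.3359, 0.0242]
eef_rot: [-90.0, -0.0, 86.5]
force: [-0.0, -0.2, -0.7]
grip_width: 0.0513
```

Request:
servo_tool --translation '[[0,0,0],[0,0,0.02],[0,0,0.06],[0,0,0.11],[0,0,0.16]]' --rotation '[[0,0,0],[0,0,0],[0,0,0],[0,0,0],[0,0,0]]' --claw '[0.2,0.2,0.2,0.2,0.2]'

```text
clock: 12.95
tool_pos: [0.5208, 0.3359, 0.1874]
eef_rot: [-90.1, -0.1, 86.5]
force: [0.2, -0.0, 0.4]
grip_width: 0.0509
```

Request:
servo_tool --translation '[[-0.03,0.05,0.05],[-0.06,0.1,0.05],[-0.09,0.15,0.05],[-0.12,0.2,0.05],[-0.15,0.25,0.05]]' --rotation '[[0,0,0],[0,0,0],[0,0,0],[0,0,0],[0,0,0]]' --claw '[0.2,0.2,0.2,0.2,0.2]'

```text
clock: 13.58
tool_pos: [0.3694, 0.5876, 0.2363]
eef_rot: [-90.1, -0.1, 86.5]
force: [1.1, 0.9, 0.9]
grip_width: 0.0512
```

Request:
servo_tool --translation '[[0,0,0],[0,0,0],[0,0,0]]' --rotation '[[0,0,0],[0,0,0],[0,0,0]]' --claw '[0.2,0.2,0.2]'

```text
clock: 13.95
tool_pos: [0.3725, 0.5844, 0.2351]
eef_rot: [-90.1, -0.0, 86.3]
force: [1.3, -0.5, -0.5]
grip_width: 0.0513
```

```bash
python3 - <<'E'
from h import *
import pickle
from workcell import manip,cams
s=cams.snapshot("top");cv2.imwrite("pics/top6.png",s["img"])
c=big(masks(s)["white"])[0];print(rect(s,c,.010))
s=cams.snapshot("scene");cv2.imwrite("pics/scene6.png",s["img"])
st=manip.read_state();print(st["clock"],st["tool_pos"],st["force"],st["qd"].max())
E
```

```text
(((520.8573608398438, 335.8622741699219), (135.43788146972656, 216.19374084472656), 86.59613037109375), array([[408.93048, 274.6809 ],
       [624.7428 , 261.84467],
       [632.78424, 397.04364],
       [416.97192, 409.87988]], dtype=float32))
14.05 [0.37219049 0.58458381 0.2348705 ] [ 0.10681962 -0.24951362 -0.2366974 ] 0.22082393854435872
```

View pics/top6.png

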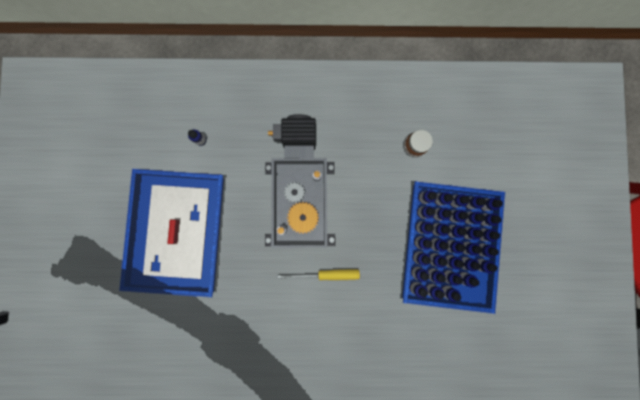

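View pics/scene6.png

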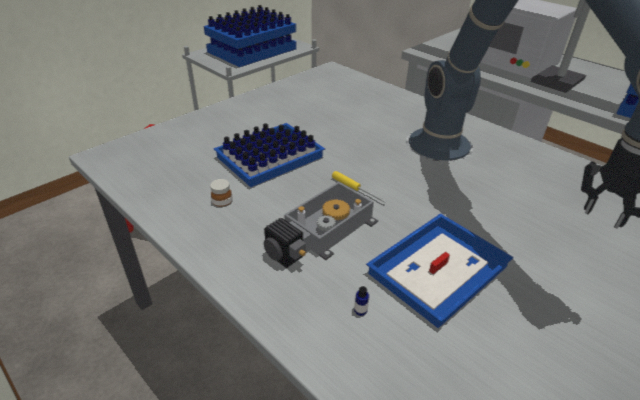

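The cover lies centred in the tray at (172,231) in the top view, handle up. The bottle (197,137), jar (419,142) and screwdriver (320,274) are where they were.

```bash
python3 -c "
from workcell import manip
print(manip.close_job())"
```

```text
the job is handed in; nothing more can be done
None
```

The cover is off the housing and lying in the empty blue tray, handle up and released. I handed the job in at about 14 s; no verdict is reported.

I gripped the red handle and slid the cover towards the motor by gripping it, not by pushing on its end. The first slide stopped about 3 mm short of its command because of friction, so I added a correction. It then stood about 24 mm along by the tool position and the scene picture. I lifted it straight up, carried it over and lowered it to the tray floor still gripped. The wrist force going from -5.7 to +7.2 N showed it was down before I let go.

**Last checks:**
- **Position:** in the top view the cover's centre is at (0.521, 0.336) m, within 1 mm of the tray's centre, and its yaw matches the tray's.
- **Flatness:** it looks flat on the floor in the pictures. Its height was only inferred from the tool height (about 5 mm) and the contact force.
- **Other items:** the bottle, jar and screwdriver appear unmoved in the pictures, and the arm stood clear of everything.
- **Size mismatch:** the cover outline measured 216 x 135 mm against 220 x 140 mm. I took this for mask-edge loss; it does not affect the result. No check failed.

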